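# Slide the test cassette into the empty reader

## Robot

A 6-joint arm with a two-finger parallel gripper is mounted at the origin on a cart in front of the work surface, level with it; the furniture and walls round the work are solid. World frame = base frame: x ahead of the robot, y to its left, z up, the work surface at z = 0. Lengths are in m, angles in rad, forces in N, time in s.
With the tool pointing down it reaches from about 0.275 to 0.875 m from the base axis. Payload 12.5 kg.
Tool frame: the origin (TCP) lies at the very end of the fingers, on their centre line; the grasp point (between the pads) lies 19 mm behind it; z points along the fingers, y is the line along which they close (so a half turn about z gives the same grasp; the last joint's range is limited). The gripper opens to 85 mm and grips with 20 to 120 N. Pads are 22 mm wide; open, the fingers measure 114 mm over their backs; the gripper's body (76 mm by 85 mm) begins 54 mm behind the grasp point. The pads swing forward as they close: fully open they stand 13 mm farther back than shut.
Start: joints at [1.04, 0.351, 1.652, -0, 1.139, -0.085], TCP at [0.237, 0.496, 0.231] pointing down, gripper open.
Joint ranges: [-2.75, 2.75], [-0.79, 2.1], [0.01, 2.65], [-1.57, 4.71], [0.07, 3.14], [-2.87, 2.87]. Speed limits (rad/s): [2.22, 2.22, 2.79, 3.14, 3.14, 3.14].

## Interface

Orientations are given as a 3x3 rotation matrix whose columns are the frame's x, y, z axes.
In Python, from bench import manip gives the robot as it stands. Calls block until the motion is done:
- manip.move_ptp(position, orientation): joint-space move of the TCP to a pose.
- manip.move_l(position, attitude=None, max_speed=0.15): straight line of the TCP; attitude=None keeps the orientation; max_speed is the mean speed in m/s.
- manip.move_j(angles): joint-space move.
- manip.set_gripper(opening, effort=None): opening from 0.0 (shut) to 1.0 (fully open); effort is the grip in N (None keeps the last); returns when the fingers have stopped.
- manip.dwell(seconds).
- manip.inverse_kinematics(position, orientation): joint angles nearest the present ones, or None.
- manip.grab_frame(name): name is "scene" or "side" or "wrist"; returns (picture, depth): 400x640x3 uint8, red, green, blue; 400x640 float32, m along the optical axis (not along the pixel's ray), 0 where there is no reading.
- manip.get_calibration(name): a dict with "camera_matrix" (3x3 intrinsics, pixels), "R" (3x3) and "t" (3): a world point X has camera coordinates R X + t. Camera axes: x right, y down, z forward; pixel columns grow to the right and rows downward; lengths in m; the calibration is good to about 2 mm. A picture is of the moment at which its call begins: read the wrist's pose just before it. get_calibration takes no time and is no camera call; for the wrist camera it gives the pose at the moment of the call.
A pose or a line that the arm cannot do raises manip.Unreachable and nothing moves.
- manip.sign_off(): hands the job in; it is judged then, once.
Trained networks look in the newest picture that a camera, given by its name, has taken for a name from the list of things; names that differ only in an ending like _2 or _b are one class to them, and where a whole thing is asked for, a point or a joint stands for the part that bears it (a point fixed in the world has none). Each returns a list of dicts, best first, with "confidence" (0 to 1); they miss things now and then, are a little off and sometimes report something else, mostly with a low value. They report only what shows in the picture. A call takes as long as a camera call. They do not tell look-alikes from the thing itself.
- manip.look_for(camera, name): "at" ([x, y, z] in m, in world coordinates, good to about 4 mm: the middle of the surface that is visible of it).
Readings, each from a call of its own:
- manip.current_time(): time.
- manip.current_qpos(): joint angles.
- manip.current_joint_vel(): joint speeds.
- manip.current_joint_torque(): joint torques, N m.
- manip.current_ee_pos(): TCP position.
- manip.current_tcp_rot(): TCP orientation.
- manip.current_force(): force on the tool from outside, world axes, zero at the start.
- manip.current_ft_torque(): the same for the moment, N m.
- manip.current_grip_width(): opening from 0.0 (shut) to 1.0 (fully open).
- manip.current_grip_force(): force on a finger pad.
Only numpy, scipy, OpenCV 4.12 (cv2) and the standard library are available. Lean on these libraries where they do the work, as an engineer would, in place of code of your own. Each camera call takes 0.05 s, during which the arm holds its last target. There are 200 camera calls.

## Task

Slide the white test cassette that lies on the open table into the port of the empty reader, the one with the blue top: window end first, lying flat under the hood, in by about half its length or more. Its tail with the round red well stays sticking out. Let go of it, and leave the cassette in the orange reader and the other things around as they are.

Things in the scene. Friction and masses are not known exactly. Their poses are not given: they have to be found in the camera images.
- cassette: the loose flat white rapid-test cassette on the open table, 20 mm wide (its x), 70 mm long (its y), 5 mm thick, about 15 g, lying flat. Origin at the centre of its underside; +y points to the window end (goes in first), -y to the end with the round red well. At the start +y points within 35 degrees of straight ahead, world +x. It can be gripped across its 20 mm width near the well end with the fingertips just above the table.
- cassette_front (a point): the middle of the cassette's window end face, 35 mm along +y from the cassette's origin, at half thickness; axes as the cassette's.
- reader_blue: the empty test reader, fixed to the table: a low white and grey box with a blue top, 90 mm deep (its x), 84 mm wide (its y), 44 mm high (46 mm at the screen on top). Origin at the centre of its underside; its front with the port faces its own -x, roughly towards the robot. The port is a bay 40 mm wide and 20 mm high, level with and open to the table top, in the middle of the front, running 52 mm deep along +x to a solid stop; the hood above it is 24 mm thick.
- reader_blue_port (a point): middle of the blue reader's port mouth at table level, 45 mm along -x from the reader's origin; its +x is the direction of insertion, y across the port, z up.
- reader_orange: a reader of the same form and size with an orange top, fixed to the table; it already holds a cassette. The two readers may change places.
- cassette_in_use: the white cassette already in the orange reader's port, 70 x 20 x 5 mm, its tail sticking out about 30 mm; leave it. Origin at the centre of its underside.
- marker: black marker pen, 140 x 17 x 16 mm, lying to the right; a bystander. Origin at the centre of its underside.
- swab_pack: flat white and blue swab packet, 175 x 31 x 8 mm, lying to the right; a bystander. Origin at the centre of its underside.
- dropper_bottle: small white dropper bottle with a green cap, 24 mm across, 67 mm tall, standing to the left; a bystander. Origin at the centre of its underside.
Not all that is in view belongs to the job. Of the things shaped like the cassette, the white one is meant.

How it is judged:
By the outcome, as a careful person would: the job done as asked, in the order asked, and still so for the second after the job is handed in, with the robot touching nothing.
It also fails if it takes over 34 s, if anything falls off the work surface, if the arm or the gripper's body presses on something with over 40 N, if the wrist force passes 120 N, or if a joint passes its speed limit or range.

## Working session

There is one attempt and no reset: what is moved stays moved. The work goes in short steps, each a Python script; the robot and the scene stay as the last script left them, time stands still between calls to the robot, and variables do not carry over. Pictures are saved under pics/ and viewed, at most 10 in all, crops included, and the job is handed in when it is done.

```bash
mkdir -p pics; python3 - <<'E'
from bench import manip
import cv2,numpy as np
print(manip.current_time())
for c in ["scene","side"]:
    im,d=manip.grab_frame(c); cv2.imwrite(f"pics/{c}0.png",im[:,:,::-1]); np.savez(f"{c}0.npz",im=im,d=d)
    k=manip.get_calibration(c); print(c,k["camera_matrix"].tolist(),(-k["R"].T@k["t"]).round(3))
    for n in ["cassette","reader_blue","reader_orange","cassette_in_use"]:
        print(n,[(np.round(r["at"],3).tolist(),round(r["confidence"],2)) for r in manip.look_for(c,n)])
print(manip.current_time())
E
```

```text
0.0
scene [[495.59198400039037, 0.0, 321.2065147068014], [0.0, 495.59198400039037, 192.5613399724749], [0.0, 0.0, 1.0]] [-0.306  0.587  0.582]
cassette [([0.452, 0.052, 0.007], 0.68), ([0.487, 0.171, 0.005], 0.61), ([0.486, -0.036, 0.003], 0.54)]
reader_blue [([0.602, 0.072, 0.039], 0.56)]
reader_orange [([0.611, -0.177, 0.04], 0.58)]
cassette_in_use []
side [[450.52805957292105, 0.0, 325.43555664984336], [0.0, 450.52805957292105, 193.0829830119386], [0.0, 0.0, 1.0]] [ 0.316 -0.977  0.741]
cassette [([0.447, 0.046, 0.006], 0.7), ([0.493, -0.044, -0.003], 0.6), ([0.492, 0.167, 0.006], 0.41)]
reader_blue [([0.631, 0.026, 0.044], 0.93)]
reader_orange [([0.631, -0.229, 0.042], 0.86)]
cassette_in_use []
0.5
```

View pics/scene0.png

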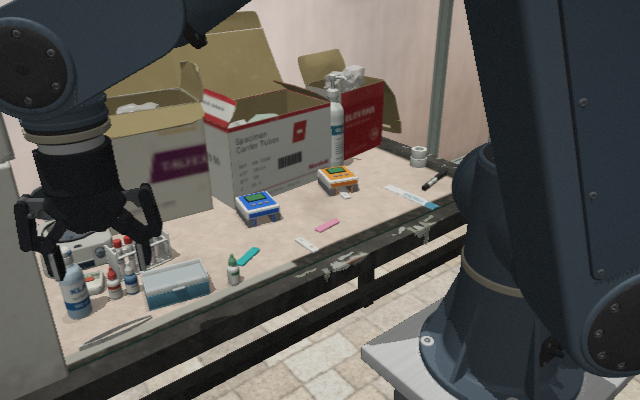

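View pics/side0.png

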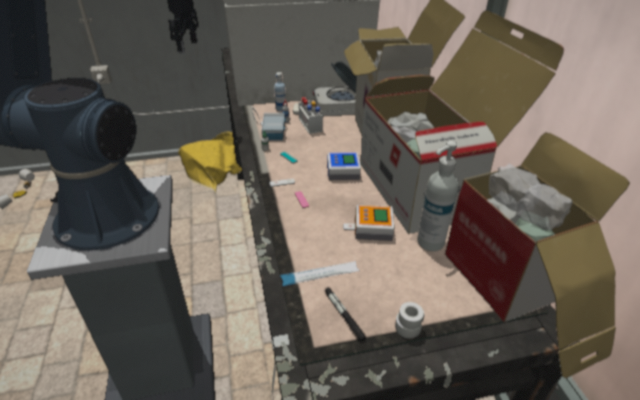

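The white cassette is at scene pixel (306,243), between the teal one (248,257) and the pink one (327,226). The blue reader is at (258,207), and the orange one with its cassette is at (338,180). Next is a closer look with the wrist camera.

```bash
python3 - <<'E'
from bench import manip
import cv2,numpy as np
print(manip.current_tcp_rot().round(2).tolist() if hasattr(manip.current_tcp_rot(),'round') else manip.current_tcp_rot())
R=np.array([[1,0,0],[0,-1,0],[0,0,-1.]])
for s in (1,-1):
    Q=R@np.diag([s,s,1]); q=manip.inverse_kinematics([0.46,0.04,0.30],Q); print(s,None if q is None else np.round(q,2))
q=manip.current_qpos()
c=[(s,manip.inverse_kinematics([0.46,0.04,0.30],R@np.diag([s,s,1]))) for s in (1,-1)]
c=[x for x in c if x[1] is not None]
s=min(c,key=lambda x:np.abs(np.array(x[1])-q).max())[0]
manip.move_ptp([0.46,0.04,0.30],R@np.diag([s,s,1]))
k=manip.get_calibration("wrist"); im,d=manip.grab_frame("wrist")
cv2.imwrite("pics/w0.png",im[:,:,::-1]); np.savez("w0.npz",im=im,d=d,K=k["camera_matrix"],R=k["R"],t=k["t"])
print(s,(-k["R"].T@k["t"]).round(3),k["R"].round(2).tolist())
for n in ["cassette","reader_blue","cassette_front","reader_blue_port"]:
    print(n,[(np.round(r["at"],3).tolist(),round(r["confidence"],2)) for r in manip.look_for("wrist",n)])
print(manip.current_time())
E
```

```text
[[-0.9, 0.43, -0.0], [0.43, 0.9, -0.0], [0.0, -0.0, -1.0]]
1 [-0.01  0.12  1.78 -0.    1.25  1.56]
-1 [-0.01  0.12  1.78 -0.    1.25 -1.58]
-1 [0.379 0.039 0.442] [[-0.0, 1.0, 0.0], [0.95, 0.0, 0.32], [0.32, 0.0, -0.95]]
cassette [([0.448, 0.044, 0.005], 0.74), ([0.488, 0.17, 0.01], 0.6), ([0.481, -0.376, 0.014], 0.6)]
reader_blue [([0.622, 0.06, 0.046], 0.81)]
cassette_front [([0.449, 0.046, 0.008], 0.82), ([0.492, 0.17, 0.006], 0.8), ([0.487, -0.038, 0.006], 0.77)]
reader_blue_port [([0.622, 0.063, 0.048], 0.84), ([0.468, -0.305, 0.001], 0.2)]
2.6083
```

View pics/w0.png

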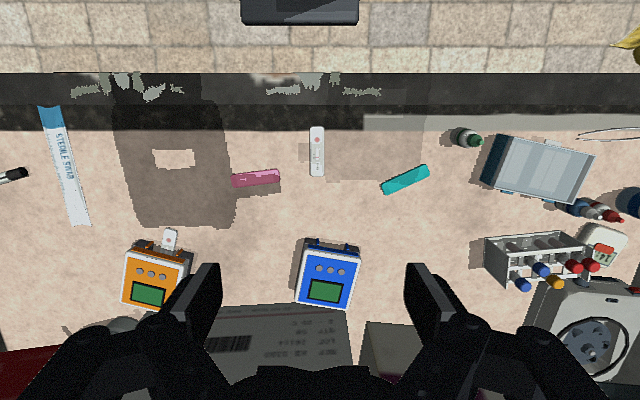

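The wrist image shows the white cassette at (317,150), with its red well end at (317,133) nearer the robot. The blue reader is at (327,275), with its port facing up in the image, towards the robot. I'll fit both from colour and depth.

```bash
cat > fit.py <<'E'
import numpy as np,cv2
def load(f):
    return dict(np.load(f))
def world(D):
    h,w=D["d"].shape; v,u=np.mgrid[:h,:w]; K=D["K"]; z=D["d"]
    P=np.stack([(u-K[0,2])/K[0,0]*z,(v-K[1,2])/K[1,1]*z,z],-1)
    return (P-D["t"])@D["R"]
def rect(p):
    (c,s,a)=cv2.minAreaRect((p*1000).astype(np.float32)); return np.array(c)/1000,np.array(s),a
def top(D,z,m):   # pixels of mask on plane z
    v,u=np.nonzero(m); K=D["K"]; r=np.stack([(u-K[0,2])/K[0,0],(v-K[1,2])/K[1,1],np.ones(len(u))],-1)@D["R"]
    C=-D["R"].T@D["t"]; return (C+r*((z-C[2])/r[:,2])[:,None])[:,:2]
def big(m):
    n,l,s,_=cv2.connectedComponentsWithStats(m.astype(np.uint8)); return l==1+np.argmax(s[1:,4])
E
python3 - <<'E'
from fit import *
D=load("w0.npz"); W=world(D); im=D["im"].astype(int); v,u=np.mgrid[:400,:640]
print("table z",np.median(W[180:220,300:340,2]))
m=(im.min(-1)>195)&(abs(u-317)<25)&(abs(v-150)<40)
m=cv2.morphologyEx(m.astype(np.uint8),cv2.MORPH_CLOSE,np.ones((7,7)))
m=big(m); print("cass",m.sum(),rect(top(D,.005,m)),"z",np.median(W[m][:,2]))
p=top(D,.005,m);c,V=np.linalg.eigh(np.cov(p.T));print(p.mean(0),V[:,1],p.min(0),p.max(0))
m=(W[...,2]>.035)&(W[...,2]<.055)&(abs(u-327)<45)&(abs(v-270)<50)
m=big(m); print("reader",m.sum(),rect(W[m][:,:2]),np.percentile(W[m][:,2],[5,50,95]))
p=W[m][:,:2];print(p.min(0),p.max(0))
im=cv2.imread("pics/w0.png");a=cv2.resize(im[110:190,277:357],(560,560),interpolation=2);cv2.imwrite("pics/c1.png",a)
b=cv2.resize(im[225:320,280:375],(560,560),interpolation=2);cv2.imwrite("pics/c2.png",np.hstack([a,b])[:, :] if 0 else cv2.resize(np.hstack([a,b]),(800,400)))
E
```

```text
table z -0.0004644647195653015
cass 626 (array([0.45290552, 0.04326694]), array([66.22322083, 20.36582375]), 0.6184831261634827) z 0.004816757112244456
[0.45183954 0.04519996] [-0.99981635 -0.0191642 ] [0.4198383 0.0328986] [0.48592736 0.05377572]
reader 3224 (array([0.63344104, 0.05956092]), array([84.03475189, 90.88301086]), 79.08020782470703) [0.03945907 0.04456413 0.04693323]
[0.58239905 0.01165546] [0.6842343  0.10677917]
```

View pics/c2.png

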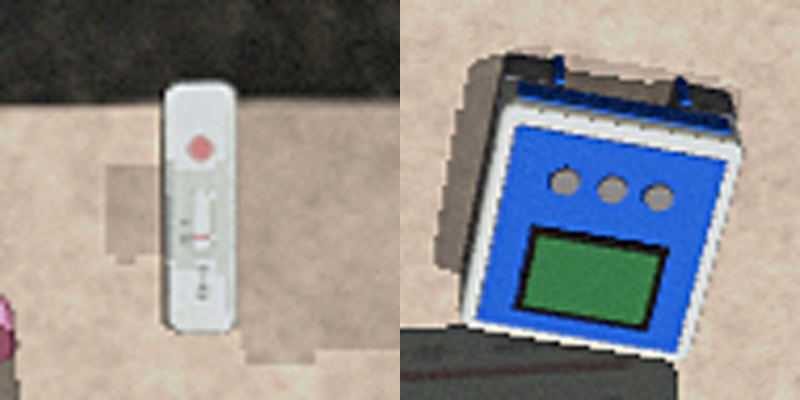

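```bash
python3 - <<'E'
from fit import *
D=load("w0.npz"); W=world(D)
for v in (95,110,122,128,135,160): print(v,[W[v,u].round(3).tolist() for u in (295,340)])
E
cat > go1.py <<'E'
from bench import manip
import numpy as np,cv2
def rot(a):
    c,s=np.cos(a),np.sin(a); return np.array([[c,-s,0],[s,c,0],[0,0,1.]])@np.diag([-1.,1,-1])
C=np.array([.4529,.0437]); ya=np.radians(.8); dx=np.array([np.cos(ya),np.sin(ya)])
g=C-.025*dx
if __name__=="__main__":
    manip.set_gripper(.5)
    manip.move_ptp([*g,.08],rot(ya))
    manip.move_l([*g,.0025],max_speed=.08)
    print("F",np.round(manip.current_force(),2))
    manip.set_gripper(0,30)
    print("w",manip.current_grip_width(),manip.current_grip_force(),np.round(manip.current_force(),2),manip.current_ee_pos())
    manip.move_l([*g,.0065],max_speed=.05)
    for c in ("wrist","side"):
        k=manip.get_calibration(c); im,d=manip.grab_frame(c)
        np.savez(c+"1.npz",im=im,d=d,K=k["camera_matrix"],R=k["R"],t=k["t"])
        cv2.imwrite(f"pics/{c}1.png",im[:,:,::-1])
    print(manip.current_grip_width(),manip.current_time())
E
```

```text
95 [[0.379, 0.016, -0.006], [0.379, 0.076, -0.006]]
110 [[0.398, 0.016, 0.001], [0.398, 0.076, -0.0]]
122 [[0.414, 0.015, -0.0], [0.414, 0.076, -0.001]]
128 [[0.422, 0.015, -0.001], [0.422, 0.076, -0.0]]
135 [[0.431, 0.015, -0.001], [0.431, 0.077, -0.0]]
160 [[0.466, 0.014, 0.0], [0.466, 0.078, -0.002]]
```

The surface is level under the grasp.

```bash
python3 go1.py
```

```text
F [ 0.21  0.81 -0.22]
w 0.21084100068903736 29.065904568415135 [-0.81  0.08  6.44] [0.42818382 0.04336139 0.00302043]
0.20635535384283585 5.8
```

View pics/wrist1.png

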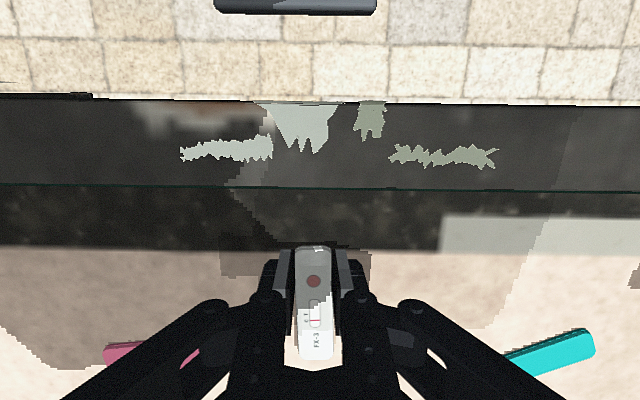

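The cassette sits straight between the pads: tail at (313,247), well at (313,281), window end at (315,360). I'll check the tail offset numerically, then insert it.

```bash
cat > go2.py <<'E'
from bench import manip
from go1 import *
from fit import *
D=load("wrist1.npz"); m=np.zeros((400,640),bool); m[247,313]=m[360,315]=True
ends=top(D,.0085,m); p=np.array(manip.current_ee_pos())[:2]
print("ends rel tcp",(ends-p).round(4).tolist())
off=.035+(p-ends[0])[0]*0  # placeholder for tail offset
tail=(p-ends[0])[0]; front=(ends[1]-p)[0]; L=.5*((.070-tail)+front)
print("front ahead of tcp",L,"(planned .060)")
assert abs(L-.060)<.006
a=np.radians(-10.9); d=np.array([np.cos(a),np.sin(a)]); port=np.array([.6334,.0596])-.045*d
pose=lambda depth: port+(depth-L)*d
z=.0065
manip.move_l([*pose(-.03),z],rot(a),max_speed=.1)
for dep,v in ((.0,.08),(.042,.04)):
    manip.move_l([*pose(dep),z],max_speed=v)
    print(dep,np.round(manip.current_force(),2),round(manip.current_grip_width(),3),manip.current_ee_pos())
for c in ("wrist","side","scene"):
    k=manip.get_calibration(c); im,dd=manip.grab_frame(c)
    np.savez(c+"2.npz",im=im,d=dd,K=k["camera_matrix"],R=k["R"],t=k["t"])
    cv2.imwrite(f"pics/{c}2.png",im[:,:,::-1])
print(manip.current_time())
E
sed -i '/placeholder/d' go2.py; python3 go2.py
```

```text
ends rel tcp [[-0.0102, -0.0013], [0.0596, 0.0008]]
front ahead of tcp 0.05968120007386271 (planned .060)
0.0 [-0.69  0.27 -0.29] 0.216 [0.53017423 0.07928042 0.00631681]
0.042 [-0.32 -0.79 -0.64] 0.214 [0.57161172 0.07148399 0.00646833]
8.6667
```

View pics/wrist2.png

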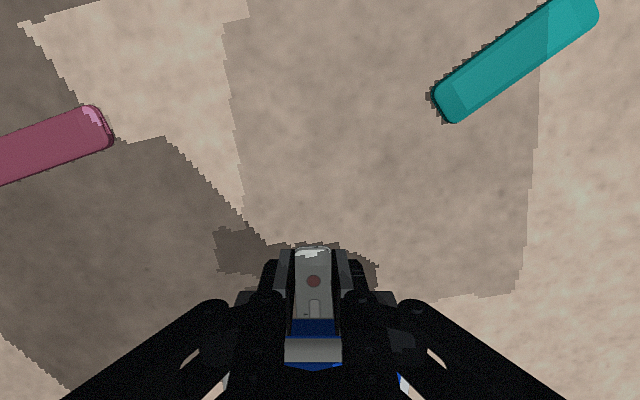

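The hood edge now covers the front of the cassette at (314,325), the well is outside at (313,281), and there is no contact force. Lowering, releasing and backing off.

```bash
cat > go3.py <<'E'
from bench import manip
from go1 import *
from fit import *
a=np.radians(-10.9); d=np.array([np.cos(a),np.sin(a)]); p=np.array(manip.current_ee_pos())[:2]
manip.move_l([*p,.003],max_speed=.03)
manip.set_gripper(.42); print(np.round(manip.current_force(),2))
manip.move_l([*(p-.03*d),.006],max_speed=.1)
manip.move_l([*(p-.06*d),.12],max_speed=.15)
manip.move_l([*(p-.10*d),.25],max_speed=.2)
k=manip.get_calibration("wrist"); im,dd=manip.grab_frame("wrist")
np.savez("wrist3.npz",im=im,d=dd,K=k["camera_matrix"],R=k["R"],t=k["t"])
cv2.imwrite("pics/wrist3.png",im[:,:,::-1]); print(manip.current_time())
E
python3 go3.py
```

```text
[ 0.25 -0.41 -0.24]
11.5167
```

View pics/wrist3.png

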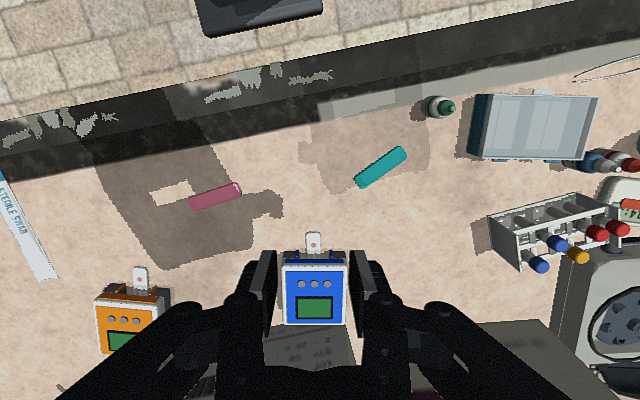

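The tail sticks out at (313,242), with the well visible and the cassette square in the port. I'll measure the insertion depth.

```bash
python3 - <<'E'
from fit import *
D=load("wrist3.npz"); W=world(D); im=D["im"].astype(int); v,u=np.mgrid[:400,:640]
m=(im.min(-1)>190)&(abs(u-313)<14)&(abs(v-240)<20); m=big(m)
p=top(D,.005,m); z=W[m][:,2]
r=(W[...,2]>.036)&(W[...,2]<.055)&(abs(u-314)<38)&(abs(v-288)<45); r=big(r); c,s,a=rect(W[r][:,:2]); print(c,s,a,np.median(z))
an=np.radians(-10.9); d=np.array([np.cos(an),np.sin(an)]); n=np.array([-d[1],d[0]])
for cc in (c,np.array([.6334,.0596])):
    q=p-(cc-.045*d); print("tail out mm",(-(q@d).min()*1000).round(1),"lateral",((q@n).min()*1000).round(1),((q@n).max()*1000).round(1))
E
```

```text
[0.6326604  0.05969224] [84.05786896 89.67831421] 79.21188354492188 0.004720204827487482
tail out mm 25.4 lateral -10.2 8.5
tail out mm 26.2 lateral -10.3 8.5
```

```bash
python3 -c "
from bench import manip
print(manip.sign_off())"
```

```text
the job is handed in; nothing more can be done
None
```

The white cassette is in the blue reader's port, window end first, flat and centred, about 43 mm deep with its red-well tail sticking out; it is released, nothing else was touched, and I handed the job in at about 11.5 s.

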